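Start the ornament drying box

ROBOT

A 6-joint arm with a two-finger parallel gripper is mounted at the origin on the work surface. World frame = base frame: x ahead of the robot, y to its left, z up, the work surface at z = 0. Lengths are in m, angles in degrees, forces in N, time in s.
With the tool pointing down it reaches from about 0.4 to 0.825 m from the base axis. Payload 7 kg.
Tool frame: the origin (TCP) lies midway between the tips of the shut fingers; the grasp point (between the pads) lies 19 mm behind it; z points along the fingers, y is the line along which they close (so a half turn about z gives the same grasp; the last joint's range is limited). The gripper opens to 88 mm and grips with 3 to 60 N. Pads are 19 mm wide; open, the fingers measure 130 mm over their backs; the gripper's body (78 mm by 193 mm) begins 47 mm behind the grasp point.
Start: joints at [89.215, 20.546, 0.682, 0, -70.136, -16.507], TCP at [0.201, 0.644, 0.227] pointing down, gripper open.
Joint ranges: [-176.03, 176.03], [-82.01, 121.73], [-58.28, 71.71], [-173.87, 95.51], [-174.79, -0.11], [-173.66, 173.66]. Speed limits (degrees/s): [136.94, 136.94, 172.46, 180, 180, 180].

INTERFACE

Orientations are given as a 3x3 rotation matrix whose columns are the frame's x, y, z axes.
In Python, from rig import robot gives the robot as it stands. Calls block until the motion is done:
- robot.goto(position, orientation): joint-space move of the TCP to a pose.
- robot.servo_line(position, ori=None, speed=0.15): straight line of the TCP; ori=None keeps the orientation; speed is the mean speed in m/s.
- robot.movej(angles): joint-space move.
- robot.move_gripper(opening): opening from 0.0 (shut) to 1.0 (fully open); the grip force is fixed at half the most; returns when the fingers have stopped.
- robot.dwell(seconds).
- robot.ik(position, orientation): joint angles nearest the present ones, or None.
- robot.grab_frame(name): name is "scene" or "side" or "wrist"; returns (picture, depth): 420x560x3 uint8, red, green, blue; 420x560 float32, m along the optical axis (not along the pixel's ray), 0 where there is no reading.
- robot.camera_info(name): a dict with "vfov" (degrees; the focal length in pixels is half the picture's height over the tangent of half this angle, whatever the lens; pixels are square), "cx", "cy" (the principal point, pixels), "view" (4x4, takes a point from world to camera coordinates); the wrist camera has in their place "T_tool_cam" (4x4, takes a point from camera to tool coordinates, whose origin is the TCP and whose axes are the flange's). Camera axes: x right, y down, z forward; pixel columns grow to the right and rows downward; lengths in m; the calibration is good to about 2 mm. A picture is of the moment at which its call begins: read the wrist's pose just before it. camera_info takes no time and is no camera call.
A pose or a line that the arm cannot do raises robot.Unreachable and nothing moves.
- robot.job_done(): hands the job in; it is judged then, once.
Readings, each from a call of its own:
- robot.read_t(): time.
- robot.read_qpos(): joint angles.
- robot.read_qvel(): joint speeds.
- robot.read_effort(): joint torques, N m.
- robot.read_position(): TCP position.
- robot.read_tcp_rot(): TCP orientation.
- robot.read_force(): force on the tool from outside, world axes, zero at the start.
- robot.read_ft_torque(): the same for the moment, N m.
- robot.read_grip_width(): opening from 0.0 (shut) to 1.0 (fully open).
- robot.read_finger_force(): force on a finger pad.
Only numpy, scipy, OpenCV 4.12 (cv2) and the standard library are available. Lean on these libraries where they do the work, as an engineer would, in place of code of your own. Each camera call takes 0.05 s, during which the arm holds its last target. There are 200 camera calls.

TASK

Start the drying box for the painted star: with the closed fingers push its propped lid down until it is shut, then press the raised far end of the rocker switch right over, then press the bar key fully home, then the round key fully home, in that order. Leave the small square key alone, do not raise the lid any further, and do not move the star or anything else standing about. Finish with the hand clear.

Things in the scene. Friction and masses are not known exactly. Their poses are not given: they have to be found in the camera images.
- dry_box: the drying box: fixed grey open-topped box, 200 (own x) x 220 (own y) x 80 mm high, walls 5 mm; origin at the centre of its underside on the table; own z up; its hinge is on its +x side (away from the robot), turned up to about 0.2 rad either way; it may stand left or right of the panel
- lid (a joint): angle of the drying box's dark purple flat lid (204 x 224 x 6 mm, 0.15 kg, no handle), hinged on the box's +x rim: 0 shut flat on the rim, grows as it opens upward; stands propped at 0.45 to 0.85 rad at the start. A stiff hinge (0.4 N m): it stays where it is left, and is shut by pushing it down from above with 2 to 5 N
- lid_hinge (a point): point on the lid's upper face at the hinge line, middle of its width, 86.5 mm above the table when shut; its x axis runs in the lid's plane from the free edge to the hinge, y along the hinge axis
- lid_push (a point): point on the lid's upper face, 180 mm from the hinge line and 22 mm inside the free front edge, middle of its width; moves with the lid
- panel: the control panel: fixed white slab 100 (own x) x 250 (own y) x 20 mm, origin at the centre of its underside on the table; own x points roughly away from the robot (within about 0.2 rad). Four grey modules 70 x 50 x 14 mm stand on it in a row along y, 56 mm apart, in any order, their tops 34 mm above the table, each turned like the panel: rocker, bar key, round key, small key
- rocker (a joint): the main switch: a black see-saw paddle 60 (panel x) x 26 x 8 mm, tilting about its middle (axis along panel y, 42 mm above the table). 0 is off: the end away from the robot (+x of the panel) stands raised, 10 mm higher than the near end; 0.36 rad is fully over (on), with that far end down. Stays where it is left; needs 2 to 4 N at its raised end
- rocker_top (a point): point on the upper face of the paddle near its raised far end, 24 mm from its middle (about 50 mm above the table when off, 42 mm when on); moves with the paddle
- barkey (a joint): the bar key: black, a straight bar 44 mm long (along panel y) x 16 mm (panel x). The joint value is how far it has been pushed down: 0 up, 0.007 m fully home (its stop). It yields to about 3 N and stays where it is left; its top stands 12 mm above its grey module at 0, 5 mm at home. 
- barkey_top (a point): centre of the bar key's top, 46 mm above the table when up, 39 mm when home
- roundkey (a joint): the round key: black, 30 mm diameter. The joint value is how far it has been pushed down: 0 up, 0.007 m fully home (its stop). It yields to about 3 N and stays where it is left; its top stands 12 mm above its grey module at 0, 5 mm at home. 
- roundkey_top (a point): centre of the round key's top, 46 mm above the table when up, 39 mm when home
- smallkey (a joint): the small square key: black, 14 x 14 mm; not to be pressed. The joint value is how far it has been pushed down: 0 up, 0.007 m fully home (its stop). It yields to about 3 N and stays where it is left; its top stands 12 mm above its grey module at 0, 5 mm at home. 
- smallkey_top (a point): centre of the small square key's top, 46 mm above the table when up
- star: painted wooden eight-pointed star, 60 mm across, 6 mm thick, lying loose inside the drying box; origin at the centre of its underside
- bottle_a: paint bottle, 36 mm diameter, 110 mm tall, light blue with a white cap, standing between the box and the panel; a loose bystander, origin at the centre of its underside
- bottle_b: paint bottle, 36 mm diameter, 110 mm tall, dark, white cap, standing beyond the panel; a loose bystander, origin at the centre of its underside
- star_stack: stack of five bare wooden eight-pointed stars, 68 mm across, 30 mm tall, beyond the panel; a loose bystander, origin at the centre of its underside
- paint_cup: small clear cup, 66 mm diameter, 40 mm tall, on the robot's side of the panel; a loose bystander, origin at the centre of its underside
- ornament: clear bulb ornament, 72 mm diameter, 76 mm tall, standing beyond the drying box; a loose bystander, origin at the centre of its underside
- mug: white mug, 76 mm diameter, 90 mm tall, standing beyond the drying box; a loose bystander, origin at the centre of its underside
- pencil_tin: open shallow tin tray with pencils, 80 x 160 x 25 mm, on the robot's side of the drying box; a loose bystander, origin at the centre of its underside

How it is judged:
By the outcome, as a careful person would: the job done as asked, in the order asked, and still so for the second after the job is handed in, with the robot touching nothing.
It also fails if it takes over 56 s, if anything falls off the work surface, if the arm or the gripper's body presses on something with over 40 N, if the wrist force passes 120 N, or if a joint passes its speed limit or range.

## Working session

There is one attempt and no reset: what is moved stays moved. The work goes in short steps, each a Python script; the robot and the scene stay as the last script left them, time stands still between calls to the robot, and variables do not carry over. Pictures are saved under pics/ and viewed, at most 10 in all, crops included, and the job is handed in when it is done.

```bash
mkdir -p pics; ls; python3 - <<'E'
from rig import robot
import cv2,numpy as np
for n in("scene","side"):
    im,d=robot.grab_frame(n); np.savez(f"{n}0.npz",im=im,d=d)
    cv2.imwrite(f"pics/{n}0.png",im[:,:,::-1]); c=robot.camera_info(n); print(n,c,(d>0).mean())
E
```

```text
pics
scene {'vfov': 53.18539403472805, 'cx': 273.07113430489835, 'cy': 207.82056298573067, 'view': array([[-0.24147429,  0.97034164,  0.01128131,  0.12919621],
       [ 0.73461469,  0.19038371, -0.651226  , -0.34265809],
       [-0.63405948, -0.14896692, -0.7588    ,  1.4460509 ],
       [ 0.        ,  0.        ,  0.        ,  1.        ]])} 0.9960076530612245
side {'vfov': 54.93153600363392, 'cx': 276.4619042256064, 'cy': 216.92788919319958, 'view': array([[ 0.94831822, -0.31721251, -0.0082925 , -0.53077296],
       [-0.17055838, -0.48750523, -0.8562993 ,  0.19469266],
       [ 0.26758622,  0.81345859, -0.51641335,  0.81905148],
       [ 0.        ,  0.        ,  0.        ,  1.        ]])} 0.9959948979591837
```

View pics/scene0.png

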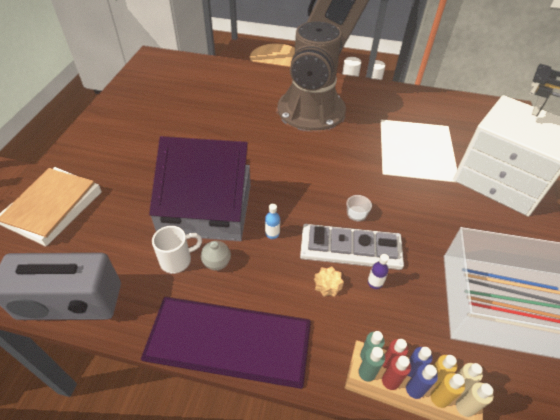

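View pics/side0.png

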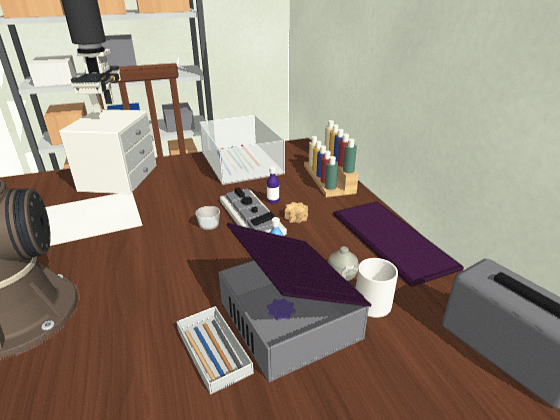

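The scene view has the robot at the top. The box with its propped purple lid is at (200,190), and the panel at (352,246). The modules, left to right (+y), look like rocker (320), small (342), round (364) and bar (388). bottle_a is at (272,222), and the mug and ornament stand beyond the box. Next I'll measure from depth.

```bash
cat > h.py <<'E'
import numpy as np,cv2
from rig import robot
def cloud(n,d):
    c=robot.camera_info(n); f=210/np.tan(np.radians(c["vfov"]/2))
    v,u=np.indices(d.shape); p=np.stack([(u-c["cx"])/f*d,(v-c["cy"])/f*d,d],-1)
    T=np.linalg.inv(c["view"]) if "view" in c else c["T"]
    return p@T[:3,:3].T+T[:3,3]
E
python3 - <<'E'
from h import *
for n in("scene","side"):
    z=np.load(n+"0.npz");im=z["im"].astype(int);P=cloud(n,z["d"]);ok=z["d"]>0
    x,y,h=P[...,0],P[...,1],P[...,2]
    R,G,B=im[...,0],im[...,1],im[...,2]
    hsv=cv2.cvtColor(z["im"],cv2.COLOR_RGB2HSV).astype(int)
    # panel: white at z~.02
    near=ok&(x>.3)&(x<.95)
    pm=near&(abs(h-.020)<.006)&(im.min(-1)>150)&(y>-.1)&(y<.5)
    lab=cv2.connectedComponentsWithStats(cv2.morphologyEx(pm.astype(np.uint8),cv2.MORPH_CLOSE,np.ones((15,15))))
    k=1+np.argmax(lab[2][1:,4]);q=P[pm&(lab[1]==k)]
    print(n,"panel",len(q),cv2.minAreaRect((q[:,:2]*1000).astype(np.float32)))
    # lid: purple
    lm=near&(R-G>12)&(B-G>12)&(h>.07)&(h<.33)&(y<.1)
    lab=cv2.connectedComponentsWithStats(lm.astype(np.uint8));k=1+np.argmax(lab[2][1:,4])
    q=P[lab[1]==k];m=np.median(q,0)
    for _ in range(4):
        c=q.mean(0);nn=np.linalg.svd(q-c,full_matrices=False)[2][2];nn*=np.sign(nn[2]);q=q[abs((q-c)@nn)<.006]
    print("lid",len(q),c,nn,"ang",np.arccos(nn[2]),"yaw",np.arctan2(-nn[1],-nn[0]))
    ex=np.array([-nn[0],-nn[1],0]);ex/=np.linalg.norm(ex);ey=np.cross([0,0,1],ex);a=np.cross(ey,nn)
    s=(q)@a;t=q@ey
    lo,hi=np.percentile(s,[.5,99.5]);l2,h2=np.percentile(t,[.5,99.5]);print("size",hi-lo,h2-l2)
    o=nn*(c@nn)
    print("hinge end",o+a*hi+ey*(l2+h2)/2,"free end",o+a*lo+ey*(l2+h2)/2, "a",a,"ey",ey)
    # tall things
    for nm,(a0,b0,c0,d0) in {"all":(.2,.95,-.6,.5)}.items():
        g=ok&(x>a0)&(x<b0)&(y>c0)&(y<d0)&(h>.012)
        H=np.zeros((75,110),np.float32)
        np.maximum.at(H,(((x[g]-a0)*100).astype(int).clip(0,74),((y[g]-c0)*100).astype(int).clip(0,109)),h[g])
        np.save(n+"H.npy",H)
H=np.maximum(np.load("sceneH.npy"),np.load("sideH.npy"))
np.save("H.npy",H)
cv2.imwrite("pics/H.png",cv2.resize(cv2.applyColorMap((H/.3*255).clip(0,255).astype(np.uint8),cv2.COLORMAP_TURBO),(770,525),interpolation=0))
E
```

```text
scene panel 1135 ((557.1007690429688, 211.17514038085938), (239.1945343017578, 243.2521514892578), 48.97237014770508)
lid 7041 [ 0.5364682  -0.18975963  0.13361402] [0.48953334 0.07831705 0.86846044] ang 0.5187079583421389 yaw -2.9829538970364755
size 0.19929322272836714 0.219439068706925
hinge end [ 0.44944845 -0.20437645  0.1839834 ] free end [ 0.62035343 -0.17703455  0.0851821 ] a [-0.8575554  -0.13719435  0.49575846] ey [ 0.1579742  -0.98744324  0.        ]
side panel 285 ((459.54058837890625, 217.31707763671875), (108.79012298583984, 192.01022338867188), 4.712625503540039)
lid 4936 [ 0.52580063 -0.2162101   0.14447533] [0.48717462 0.07594051 0.86999651] ang 0.5156010795930727 yaw -2.9869576514571277
size 0.19842946940598077 0.21549566277162227
hinge end [ 0.44770396 -0.21220543  0.1878578 ] free end [ 0.61827702 -0.18561659  0.09002059] a [-0.85961555 -0.1339964   0.49305788] ey [ 0.15401947 -0.98806781  0.        ]
```

View pics/H.png

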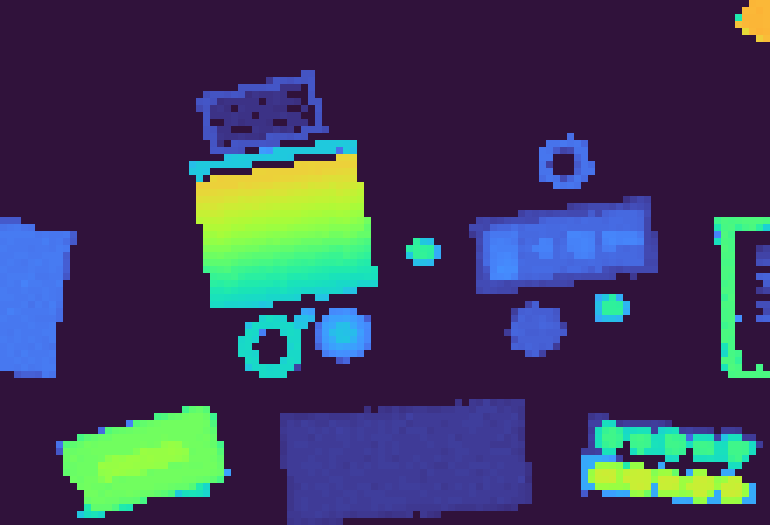

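The height map shows the box, with the lid rising towards the robot. bottle_a is at about (0.56,0.005), bottle_b at (0.64,0.27), and the panel around (0.55,0.2). The lid is at 0.517 rad with a yaw of about 0.157. Next I'll get the modules, then look with the wrist camera on the way to the lid.

```bash
cat >> h.py <<'E'
def down(yaw):  # tool y axis at world heading yaw+90deg, z down
    c,s=np.cos(yaw),np.sin(yaw); y=np.array([-s,c,0]); z=np.array([0,0,-1.]); return np.stack([np.cross(y,z),y,z],1)
def best(p,yaw):
    o=[]
    for k in (0,np.pi):
        R=down(yaw+k); q=robot.ik(p,R)
        if q is not None: o.append((np.abs(np.array(q)-robot.read_qpos()).max(),k,R))
    return min(o,key=lambda t:t[0])[2]
E
python3 - <<'E'
from h import *
for n in("scene","side"):
    z=np.load(n+"0.npz");im=z["im"].astype(int);P=cloud(n,z["d"])
    x,y,h=P[...,0],P[...,1],P[...,2]
    reg=(z["d"]>0)&(x>.46)&(x<.64)&(y>.05)&(y<.36)
    bx=reg&(abs(h-.027)<.012)&~((x>.61)&(y>.24))
    q=P[bx];print(n,"panel",cv2.minAreaRect((q[:,:2]*1000).astype(np.float32)))
    k=reg&(h>.039)&(h<.06)
    lab=cv2.connectedComponentsWithStats(k.astype(np.uint8))
    for i in range(1,lab[0]):
        if lab[2][i,4]>8: q=P[lab[1]==i];print(lab[2][i,4],q.mean(0).round(4),cv2.minAreaRect((q[:,:2]*1000).astype(np.float32)))
R=best([.52,.2,.34],.15)
robot.goto([.50,.2,.34],R); p=robot.read_position();R=robot.read_tcp_rot()
im,d=robot.grab_frame("wrist");c=robot.camera_info("wrist")
T=np.eye(4);T[:3,:3]=R;T[:3,3]=p;np.savez("w.npz",im=im,d=d,T=T@c["T_tool_cam"],vfov=c["vfov"],cx=c["cx"],cy=c["cy"])
cv2.imwrite("pics/w.png",im[:,:,::-1]);print(p,robot.read_t(),robot.read_qpos())
E
```

```text
scene panel ((542.9176025390625, 204.40660095214844), (163.22120666503906, 260.8213806152344), 17.8485107421875)
187 [0.5655 0.1242 0.0465] ((562.0360717773438, 123.24324035644531), (59.602569580078125, 24.977384567260742), 8.448492050170898)
33 [0.5562 0.1793 0.0446] ((555.96630859375, 178.60012817382812), (15.186697006225586, 11.967486381530762), 7.974872589111328)
110 [0.5503 0.2345 0.0457] ((549.1405639648438, 233.93185424804688), (30.074953079223633, 27.32200813293457), 5.307801723480225)
121 [0.5428 0.2906 0.0452] ((541.1339721679688, 290.3188171386719), (17.75598907470703, 44.486671447753906), 4.748993873596191)
side panel ((544.2388916015625, 197.32064819335938), (158.92176818847656, 261.118896484375), 19.54256248474121)
54 [0.6291 0.2598 0.0495] ((628.7796630859375, 259.0903015136719), (8.407509803771973, 27.188066482543945), 46.847625732421875)
129 [0.5445 0.2528 0.0461] ((547.8070678710938, 262.1077880859375), (29.18355941772461, 95.25642395019531), 2.09446382522583)
11 [0.4629 0.2068 0.0413] ((463.49505615234375, 206.0025634765625), (4.509901523590088, 31.7124080657959), 3.041353702545166)
27 [0.5548 0.1735 0.0453] ((554.9246215820312, 175.942138671875), (13.78591537475586, 14.308910369873047), 4.951719284057617)
166 [0.5616 0.1173 0.0469] ((561.562255859375, 119.09587860107422), (59.210838317871094, 28.05832290649414), 5.657149791717529)
[0.49986719 0.20059413 0.33965713] 2.125 [ 4.27300389e+01  4.48400297e+00 -5.55853051e+00 -5.81265646e-03
 -7.99887504e+01  5.59074695e+01]
```

View pics/w.png

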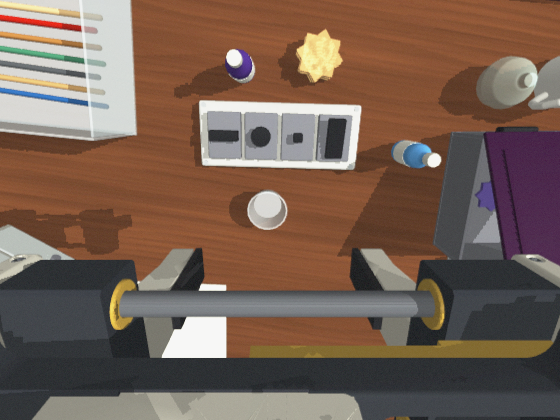

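The wrist view confirms the order, from +y on the left: bar (223,136), round (260,136), small (298,138), rocker (336,138). bottle_a is at (415,155), next to the box. Now I'll close the lid.

```bash
python3 - <<'E'
from h import *
z=np.load("w.npz");f=210/np.tan(np.radians(float(z["vfov"])/2));T=z["T"];g=z["im"].max(-1)
m=(g<60);m[:105]=0;m[165:]=0;m[:,:205]=0;m[:,350:]=0
lab=cv2.connectedComponentsWithStats(m.astype(np.uint8))
for i in range(1,lab[0]):
    if lab[2][i,4]>30:
        u,v=lab[3][i];r=T[:3,:3]@[(u-z["cx"])/f,(v-z["cy"])/f,1];print(lab[2][i,4],(T[:3,3]+r*(.046-T[2,3])/r[2]).round(4))
robot.move_gripper(0.0)
yaw=.156;ex=np.array([np.cos(yaw),np.sin(yaw),0]);H=np.array([.619,-.181,.0875]);r=.180
pt=lambda th:H-r*np.cos(th)*ex+np.array([0,0,r*np.sin(th)])
p0=pt(.52)+[0,0,.05]
R=best(p0,yaw);robot.goto(p0,R);f0=np.array(robot.read_force());print("f0",f0,robot.read_t())
for th in np.arange(.62,-.08,-.035):
    robot.servo_line(pt(th),speed=.05);F=robot.read_force()-f0
    print(round(th,3),F.round(1),robot.read_position().round(4))
    if F[2]>18:break
print(robot.read_t())
E
```

```text
658 [0.564 0.123 0.046]
276 [0.5496 0.2332 0.046 ]
286 [0.5426 0.2881 0.046 ]
67 [0.556  0.1784 0.046 ]
f0 [-0.06608943 -0.0886839  -0.45583863] 5.1083
0.62 [0.7 0.6 0.2] [ 0.4744 -0.2039  0.1923]
0.585 [ 0.4 -0.1  0.7] [ 0.4703 -0.2043  0.1868]
0.55 [-0.5  0.4  0.3] [ 0.467  -0.2049  0.1813]
0.515 [ 0.2 -0.3  0.5] [ 0.464  -0.2053  0.1759]
0.48 [ 0.6  0.4 -0.4] [ 0.4609 -0.2058  0.1703]
0.445 [-0.3 -0.2  0.4] [ 0.4581 -0.2062  0.1646]
0.41 [-0.2  0.1  0.7] [ 0.4555 -0.2066  0.1589]
0.375 [ 0.9  0.1 -0.1] [ 0.4531 -0.207   0.153 ]
0.34 [-0.   1.   1.6] [ 0.451  -0.2073  0.1471]
0.305 [-0.1  0.8  0.7] [ 0.449  -0.2076  0.1412]
0.27 [ 0.4 -0.6  0.9] [ 0.4473 -0.2079  0.1351]
0.235 [0.8 0.2 0.2] [ 0.4457 -0.2082  0.129 ]
0.2 [-0.  -0.3  0.3] [ 0.4444 -0.2084  0.1229]
0.165 [ 0.4 -0.2 -0.1] [ 0.4433 -0.2085  0.1167]
0.13 [0.6 0.4 1.6] [ 0.4423 -0.2087  0.1104]
0.095 [ 0.4 -0.9  1. ] [ 0.4417 -0.2088  0.1041]
0.06 [0.5 0.  1.2] [ 0.4412 -0.2089  0.0979]
0.025 [ 0.6 -0.2  1.1] [ 0.4409 -0.2089  0.0916]
-0.01 [-2.4  1.5 12.2] [ 0.4418 -0.2091  0.0866]
-0.045 [-23.1  15.4  71.9] [ 0.442  -0.2094  0.0853]
11.2083
```

The lid is down, though the last step pushed harder than I wanted, so the next steps will be smaller. I'll retreat, check the lid angle, and press the rocker.

```bash
cat >> h.py <<'E'
def press(xy,yaw,ztop,zmin,lim,step=.001):
    """come in from above, press down in small steps until force > lim, retreat"""
    p=np.array([*xy,ztop+.10]);R=best(p,yaw);robot.goto(p,R);f0=np.array(robot.read_force())
    robot.servo_line([*xy,ztop+.006],speed=.12)
    z=ztop+.006
    while z>zmin:
        z-=step;robot.servo_line([*xy,z],speed=.03);F=robot.read_force()-f0
        print(round(z,4),robot.read_position()[2].round(4),F.round(1))
        if F[2]>lim:break
    robot.servo_line([*xy,ztop+.10],speed=.15)
E
python3 - <<'E'
from h import *
p=robot.read_position();robot.servo_line([p[0],p[1],.24],speed=.15)
im,d=robot.grab_frame("side");cv2.imwrite("pics/s1.png",im[:,:,::-1])
P=cloud("side",d);i=im.astype(int)
m=(i[...,0]-i[...,1]>12)&(i[...,2]-i[...,1]>12)&(abs(P[...,2]-.0865)<.03)&(P[...,0]<.66)&(P[...,0]>.4)&(P[...,1]<0)
q=P[m];A=np.c_[q[:,:2],np.ones(len(q))];print(len(q),np.linalg.lstsq(A,q[:,2],rcond=None)[0],np.percentile(q[:,2],[2,50,98]))
yaw=.121;ex=np.array([np.cos(yaw),np.sin(yaw)])
press(np.array([.563,.122])+.032*ex,yaw+np.pi/2,.052,.036,9)
im,d=robot.grab_frame("scene");cv2.imwrite("pics/s2.png",cv2.resize(im[190:300,240:430,::-1],None,fx=4,fy=4))
P=cloud("scene",d);q=P[(P[...,2]>.037)&(P[...,2]<.06)&(abs(P[...,1]-.122)<.014)&(abs(P[...,0]-.56)<.035)]
print(len(q),np.linalg.lstsq(np.c_[q[:,:2]@ex,np.ones(len(q))],q[:,2],rcond=None)[0]);print(robot.read_t())
E
```

```text
8998 [0.00064805 0.00137019 0.08840733] [0.08618685 0.08842774 0.09108662]
0.057 0.0576 [-0.2 -0.1 -1.1]
0.056 0.0561 [-1.  -0.  -0.7]
0.055 0.0549 [-1.2 -0.9 -0.5]
0.054 0.0539 [-0.8 -0.5 -0. ]
0.053 0.0529 [-0.6 -0.1 -0.9]
0.052 0.0519 [-0.5  0.2 -1.2]
0.051 0.0509 [-0.6 -0.1 -0.8]
0.05 0.0501 [-1.2 -0.4 -0.2]
0.049 0.0491 [ 0.7 -0.6  0.9]
0.048 0.0481 [ 1.2 -0.2  0.8]
0.047 0.0471 [ 2.5 -0.3  1.3]
0.046 0.0457 [1.7 0.3 0.5]
0.045 0.0447 [-0.3  0.9  0.4]
0.044 0.0437 [-1.   0.3 -0.5]
0.043 0.0428 [-0.6  0.2 -1. ]
0.042 0.0421 [-2.5  0.7  2.7]
0.041 0.0419 [-5.   0.8 10.9]
159 [-0.18796234  0.1536326 ]
20.0167
```

View pics/s1.png

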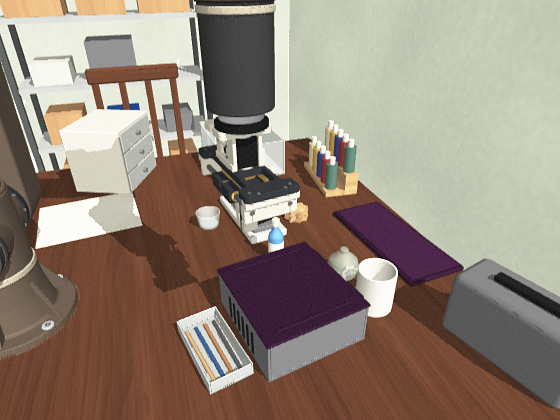

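View pics/s2.png

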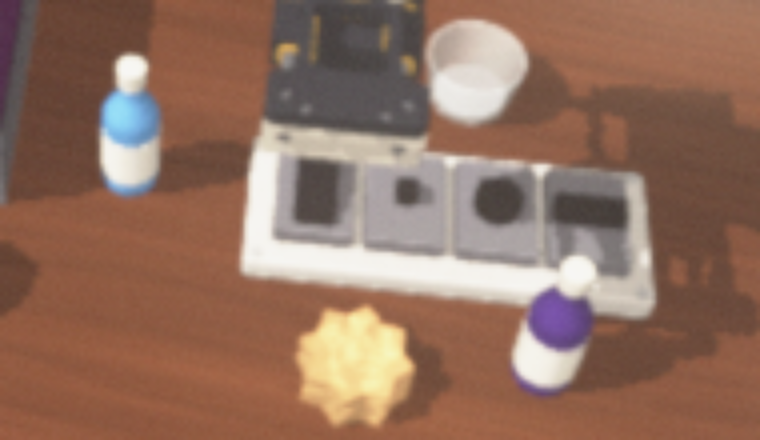

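The lid is flat (slope about 0) and the rocker slope is -0.188, so it is fully over; nothing else has moved. Now the keys.

```bash
python3 - <<'E'
from h import *
press([.542,.289],.121,.047,.0355,12)
press([.5494,.2334],.121,.047,.0355,12)
robot.servo_line([.48,.23,.30],speed=.15)
robot.goto([.42,.35,.32],best([.42,.35,.32],.121))
for n in("scene","side"):
    im,d=robot.grab_frame(n);P=cloud(n,d)
    for k,(x,y) in dict(bar=(.542,.289),round=(.5494,.2334),small=(.5557,.1775)).items():
        q=P[(np.hypot(P[...,0]-x,P[...,1]-y)<.006)];print(n,k,len(q),np.median(q[:,2]).round(4) if len(q) else 0)
    if n=="scene":
        cv2.imwrite("pics/s3.png",im[:,:,::-1])
        ex=np.array([np.cos(.121),np.sin(.121)])
        q=P[(P[...,2]>.037)&(P[...,2]<.06)&(abs(P[...,1]-.122)<.014)&(abs(P[...,0]-.56)<.035)]
        print(np.linalg.lstsq(np.c_[q[:,:2]@ex,np.ones(len(q))],q[:,2],rcond=None)[0])
print(robot.read_t())
E
```

```text
0.052 0.0526 [-0.3 -0.6 -0.7]
0.051 0.051 [ 0.4 -0.6  0.2]
0.05 0.0499 [-0.3 -0.6  0.6]
0.049 0.0489 [0.6 0.6 0.2]
0.048 0.0479 [ 0.5 -0.4 -0.2]
0.047 0.0469 [ 0.3 -0.1 -1.2]
0.046 0.0461 [ 1.2 -0.7 -0.2]
0.045 0.0451 [1.2 0.6 1.2]
0.044 0.044 [0.9 0.2 2.2]
0.043 0.0429 [ 1.7 -0.   1.3]
0.042 0.0419 [1.7 0.5 1.6]
0.041 0.0409 [ 1.1 -0.3  2.5]
0.04 0.0399 [2.  1.  1.1]
0.039 0.0392 [-0.1  0.2  4.4]
0.038 0.0391 [-2.6 -0.3 11.5]
0.037 0.0389 [-4.2 -1.8 17.6]
0.052 0.0526 [ 0.9  0.7 -0. ]
0.051 0.0511 [0.  0.6 0.7]
0.05 0.0499 [ 0.3 -0.5  0.6]
0.049 0.0489 [-0.4  0.6  0.5]
0.048 0.0479 [0.6 0.3 0.5]
0.047 0.0469 [-0.1  0.1  0.4]
0.046 0.046 [0.5 0.8 0.8]
0.045 0.045 [0.4 0.8 2.2]
0.044 0.044 [0.7 0.3 1.6]
0.043 0.043 [0.7 0.6 1.5]
0.042 0.0419 [0.5 0.5 0.9]
0.041 0.0409 [1.2 0.6 1.3]
0.04 0.0399 [0.9 0.9 2.1]
0.039 0.0392 [-1.3  0.2  4.1]
0.038 0.0391 [-2.9 -0.1 12.1]
scene bar 18 0.0391
scene round 16 0.04
scene small 23 0.0443
[-0.18217201  0.15022259]
side bar 5 0.0407
side round 6 0.0409
side small 6 0.0485
35.3167
```

View pics/s3.png

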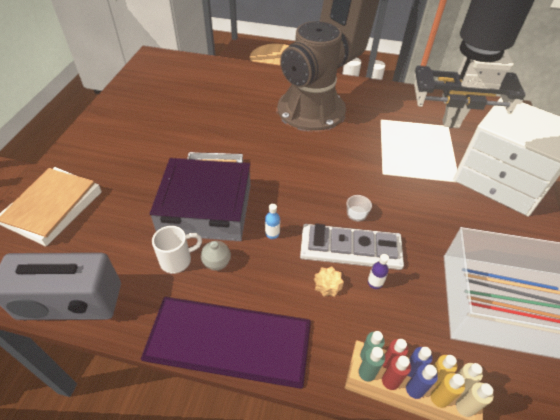

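The lid is shut, the rocker is over, and both keys are home. The small key is still up, the bystanders haven't moved, and the hand is clear at the upper right.

```bash
python3 -c "
from rig import robot
print(robot.job_done())"
```

```text
the job is handed in; nothing more can be done
None
```

I handed the job in at about 35 s: lid shut, rocker fully over, then the bar and round keys home, in that order. The small key and the bystanders look untouched and the hand is clear; the star is under the shut lid, so I couldn't check it, and wrist force peaked at about 75 N (limit 120 N) as the lid met the rim.

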